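# Press the glue press's sprung plate home with the tamper

### The arm

A 6-joint arm with a two-finger parallel gripper is mounted at the origin on a cart in front of the work surface, level with it; the furniture and walls round the work are solid. World frame = base frame: x ahead of the robot, y to its left, z up, the work surface at z = 0. Lengths are in m, angles in rad, forces in N, time in s.
With the tool pointing down it reaches from about 0.3 to 0.825 m from the base axis. Payload 5.4 kg.
Tool frame: the origin (TCP) lies at the very end of the fingers, on their centre line; the grasp point (between the pads) lies 19 mm behind it; z points along the fingers, y is the line along which they close (so a half turn about z gives the same grasp; the last joint's range is limited). The gripper opens to 92 mm and grips with 3 to 60 N. Pads are 20 mm wide; open, the fingers measure 128 mm over their backs; the gripper's body (75 mm by 189 mm) begins 69 mm behind the grasp point.
Start: joints at [-1.488, 0.158, 1.597, -0, 1.386, -0.21], TCP at [0.166, -0.551, 0.215] pointing down, gripper open.
Joint ranges: [-2.91, 2.91], [-0.94, 2.29], [0.18, 2.7], [-1.29, 4.43], [0.17, 2.64], [-3, 3]. Speed limits (rad/s): [2.57, 2.57, 3.14, 3.14, 3.14, 3.14].

### API

Orientations are given as a rotation vector (axis times angle).
In Python, from workcell import bot gives the robot as it stands. Calls block until the motion is done:
- bot.goto(position, orientation): joint-space move of the TCP to a pose.
- bot.line_to(position, rot=None, max_speed=0.15): straight line of the TCP; rot=None keeps the orientation; max_speed is the mean speed in m/s.
- bot.set_joints(angles): joint-space move.
- bot.set_gripper(opening, newtons=None): opening from 0.0 (shut) to 1.0 (fully open); newtons is the grip in N (None keeps the last); returns when the fingers have stopped.
- bot.hold(seconds).
- bot.inverse_kinematics(position, orientation): joint angles nearest the present ones, or None.
- bot.read_camera(name): name is "side" or "top"; returns a dict with "pixels" (420x560x3 uint8, blue, green, red), "fx", "fy", "cx", "cy" (pixels), "k1" (the pictures are not rectified: a ray, as slopes to the right and down, at radius r is drawn at 1 + k1 r^2 times it, then the intrinsics apply), "R" (3x3) and "t" (3): a world point X has camera coordinates R X + t. Camera axes: x right, y down, z forward; pixel columns grow to the right and rows downward; lengths in m; the calibration is good to about 2 mm. A picture is of the moment at which its call begins. There is no depth.
A pose or a line that the arm cannot do raises bot.MotionError and nothing moves.
- bot.job_done(): hands the job in; it is judged then, once.
Readings, each from a call of its own:
- bot.current_clock(): time.
- bot.current_joints(): joint angles.
- bot.current_joint_vel(): joint speeds.
- bot.current_effort(): joint torques, N m.
- bot.current_ee_pos(): TCP position.
- bot.current_tool_rot(): TCP orientation.
- bot.current_contact_force(): force on the tool from outside, world axes, zero at the start.
- bot.current_ft_torque(): the same for the moment, N m.
- bot.current_opening(): opening from 0.0 (shut) to 1.0 (fully open).
- bot.current_grip_force(): force on a finger pad.
Only numpy, scipy, OpenCV 4.12 (cv2) and the standard library are available. Lean on these libraries where they do the work, as an engineer would, in place of code of your own. Each camera call takes 0.05 s, during which the arm holds its last target. There are 200 camera calls.

### The job

The plate of the wooden glue press is standing up and crooked: take the steel-footed tamper, press its flat foot squarely down on the plate until the plate bottoms out level, and lean on it there with about 20 N for a full second without ever forcing it (40 N is too much). Then stand the tamper upright back on its plywood offcut. Touch the press with the tamper only and leave the other things on the bench where they are.

Things in the scene. Friction and masses are not known exactly. Their poses are not given: they have to be found in the camera images.
- press: glue press, fixed to the bench: an open square wooden box 98x98 mm outside, 76x76 mm inside, rim 50 mm high, on a 118x118x6 mm plywood foot; origin at the centre of its underside, z up, x and y along its sides. Inside it is a sprung square aluminium plate. It stands at any yaw, left or right of the middle of the bench
- plate (a joint): how far the plate has been pushed down from its uppermost position, in m: 0 = fully up, 0.014 = bottomed out on the hard stop. It starts between 0 and 0.005. Spring and brake together resist with 7 to 11 N while it moves; it goes solid on the stop. The brake is stronger than the spring: the plate stays where it is left
- plate_top (a point): centre of the plate's upper face; z is the plate's normal. The plate is 68x68x5 mm and rocks (up to 0.14 rad) on a stiff joint at this point, staying at the angle in which it is left; it starts tilted 0.05 to 0.10 rad about each of its sides. Its uppermost height is 40 to 52 mm above the bench, differently each time (a set collar hidden under it), so the bottomed-out height is 26 to 38 mm and is best found by feel
- tamper: tamper standing upright, 88 mm high, 0.25 to 0.5 kg: flat square steel foot 42x42 mm, 16 mm high; steel neck 30x30 mm up to 36 mm; square wooden handle 24x24 mm from 36 to 88 mm, to be gripped across two opposite flats. Origin at the centre of the foot's flat underside, z up along the handle, x and y square to the handle's flats
- rest_pad: pale plywood offcut 62x105x10 mm with one clipped corner, lying flat, fixed; origin at the centre of its underside, y along its length, top 10 mm above the bench. The tamper stands at about its middle at the start and goes back there
- buffer_stop: loose model buffer stop, 30x34x28 mm, a bystander; origin at its underside
- wood_block: loose pine block, 34x52x31 mm, a bystander; origin at its underside
- sanding_block: loose cork sanding block, 46x75x24 mm, a bystander; origin at its underside
- terminal_strip: loose white terminal strip, 20x80x13 mm, a bystander; origin at its underside
- nut: loose steel nut, 22x25x10 mm, a bystander; origin at its underside
- pencil: loose yellow pencil, 7 mm thick, 185 mm long along its y, a bystander; origin at its underside

How it is judged:
On the way:
1. the plate is bottomed out and level, with the tamper bearing on the press with more than 12 N, for 0.7 s (value of joint plate above 0.0122 m and angle between plate_top's own z axis and vertical below 0.045 rad and contact force between tamper and press above 12 N), for 0.7 s.
At the end, for the whole second after the job is handed in: The plate is still pushed down at least 12.2 of its 14 mm and within 0.045 rad (2.6 degrees) of level; the tamper stands at rest on the plywood offcut, upright within 0.08 rad, its middle within 30 mm of the offcut's middle (value of joint plate above 0.0122 m and angle between plate_top's own z axis and vertical below 0.045 rad and z of tamper in the frame of rest_pad between 0.007 and 0.013 m and horizontal distance between tamper and rest_pad below 0.03 m and angle between tamper's own z axis and vertical below 0.08 rad and linear speed of tamper below 0.02 m/s); the robot touches nothing.
It fails at once if the press is forced: the tamper bears on it with more than 40 N (contact force between tamper and press above 40 N).
It fails at once if the fingers push on the press (more than 2 N) (contact force between the fingers and press above 2 N).
It fails at once if one of the loose bystanders is moved more than 25 mm (distance of any of buffer_stop, wood_block, sanding_block, terminal_strip, nut, pencil from where it was at the start of the episode above 0.025 m).
It also fails if it takes over 58 s, if anything falls off the work surface, if the arm or the gripper's body presses on something with over 40 N, if the wrist force passes 120 N, or if a joint passes its speed limit or range.

## Working session

There is one attempt and no reset: what is moved stays moved. The work goes in short steps, each a Python script; the robot and the scene stay as the last script left them, time stands still between calls to the robot, and variables do not carry over. Pictures are saved under pics/ and viewed, at most 10 in all, crops included, and the job is handed in when it is done.

```bash
mkdir -p pics; cat > h.py <<'E'
import numpy as np, cv2
from workcell import bot
def ray(c,uv):
    K=np.array([[c["fx"],0,c["cx"]],[0,c["fy"],c["cy"]],[0,0,1.]])
    p=cv2.undistortPoints(np.array(uv,float).reshape(-1,1,2),K,np.array([c["k1"],0,0,0,0.])).reshape(-1,2)
    R=np.array(c["R"]);d=np.c_[p,np.ones(len(p))]@R
    return -R.T@np.array(c["t"]),d
def onplane(c,uv,z):
    o,d=ray(c,uv); return o+d*((z-o[2])/d[:,2])[:,None]
def proj(c,X):
    R=np.array(c["R"]);q=np.atleast_2d(X)@R.T+np.array(c["t"]);s=q[:,:2]/q[:,2:]
    s=s*(1+c["k1"]*(s**2).sum(1,keepdims=True)); return s*[c["fx"],c["fy"]]+[c["cx"],c["cy"]]
E
python3 - <<'E'
from h import *
for n in("top","side"):
    c=bot.read_camera(n);cv2.imwrite(f"pics/{n}0.png",c["pixels"])
    print(n,c["fx"],c["cx"],c["cy"],c["k1"],-np.array(c["R"]).T@c["t"],np.array(c["R"]).round(2).tolist())
print(bot.current_clock(),bot.current_tool_rot(),bot.current_contact_force())
E
```

```text
top 380.3298682831109 273.03440972915166 208.05212646436925 -0.08321408508927074 [ 0.33620154 -0.01882711  1.21741086] [[-0.0, -1.0, -0.02], [-0.99, 0.0, -0.15], [0.15, 0.02, -0.99]]
side 538.53929994125 283.9802841846253 202.73211397508717 0.03331952233919952 [ 0.30461731 -1.21690379  0.67662875] [[0.99, -0.16, 0.02], [-0.06, -0.45, -0.89], [0.15, 0.88, -0.45]]
0.1 [-3.10634195e+00 -4.58014058e-01 -1.71769175e-04] [-0.50852971  0.80922588 -0.20546684]
```

View pics/top0.png

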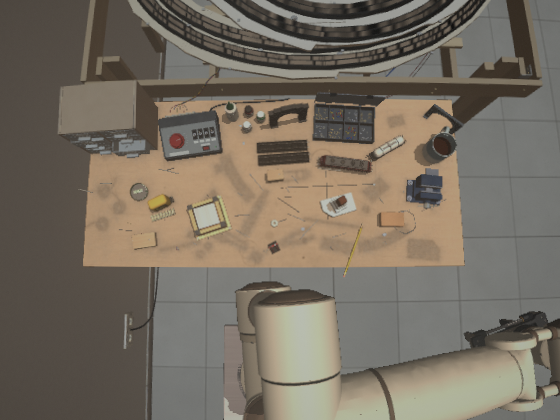

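View pics/side0.png

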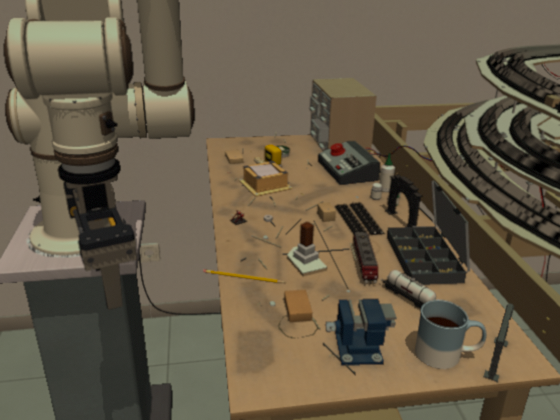

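The top view shows the press at about (209,217), the tamper on its pad at (340,205), the pencil at (353,250) and the cork block at (392,219). In the side view the tamper is at (306,245) and the press at (266,178). I'll enlarge both.

```bash
python3 - <<'E'
from h import *
t=cv2.imread("pics/top0.png");s=cv2.imread("pics/side0.png")
f=lambda im,x,y,w=50,h=37:cv2.resize(im[y-h:y+h,x-w:x+w],(400,296),interpolation=cv2.INTER_CUBIC)
a=np.vstack([np.hstack([f(t,209,217),f(t,340,205)]),np.hstack([f(s,266,178),f(s,306,250)])])
cv2.imwrite("pics/crop1.png",a)
E
```

```text
(no output)
```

View pics/crop1.png

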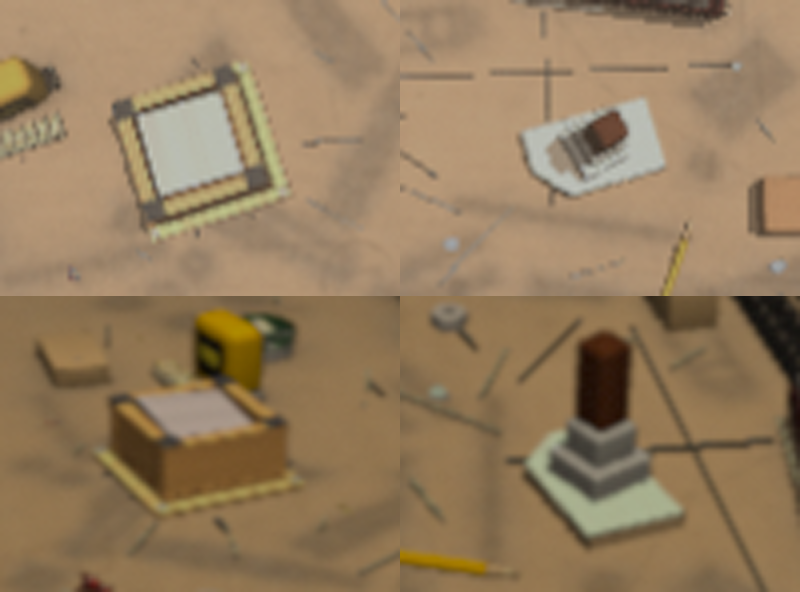

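The enlargements show the corners of the rim, the pad and the tamper's foot and handle clearly. I'll read those corners off and cast rays through them.

```bash
python3 - <<'E'
from h import *
T=bot.read_camera("top");S=bot.read_camera("side")
def src(p,ox,oy,px,py): p=np.array(p,float); return (p-[px,py]+.5)/4-.5+[ox,oy]
def rep(n,P):
    print(n,"corners",(P[:,:2]*1000).round(0).tolist(),"c",(P.mean(0)*1000).round(1)); 
    e=np.roll(P,-1,0)-P; print("   len",(np.linalg.norm(e,axis=1)*1000).round(0),"dir",np.degrees(np.arctan2(e[:,1],e[:,0])).round(1))
rep("rimT",onplane(T,src([(113,112),(236,68),(272,180),(147,224)],159,180,0,0),.05))
rep("rimS",onplane(S,src([(110,400),(165,441),(288,431),(226,378)],216,141,0,296),.05))
rep("footS",onplane(S,src([(97,456),(162,514),(301,485)],216,141,0,296),.006))
rep("padT",onplane(T,src([(645,98),(666,164),(575,196),(540,181),(522,133)],290,168,400,0),.01))
rep("padS",onplane(S,src([(590,540),(685,514),(524,464),(550,432)],256,213,400,296),.01))
rep("tfootS(z26)",onplane(S,src([(550,450),(598,486),(650,462)],256,213,400,296),.026))
rep("tneckS(z46)",onplane(S,src([(566,424),(600,446),(636,424)],256,213,400,296),.046))
rep("topS(z98)",onplane(S,src([(579,345),(607,356),(630,345),(604,331)],256,213,400,296),.098))
rep("topT(z98)",onplane(T,src([(586,122),(614,108),(628,128),(602,148)],290,168,400,0),.098))
# masks
for c,b,z,n in((T,(325,190,358,222),.098,"T"),(S,(290,220,325,255),.098,"S")):
    x0,y0,x1,y1=b;im=c["pixels"][y0:y1,x0:x1].astype(int);B,G,R=im[...,0],im[...,1],im[...,2]
    m=((R>1.5*G)&(R<150)).astype(np.uint8);ys,xs=np.nonzero(m);print(n,m.sum(),xs.min()+x0,xs.max()+x0,ys.min()+y0,ys.max()+y0)
E
```

```text
rimT corners [[513.0, 273.0], [547.0, 177.0], [459.0, 147.0], [425.0, 244.0]] c [486.  210.4  50. ]
   len [102.  93. 103.  93.] dir [ -70.4 -161.4  109.3   18.5]
rimS corners [[430.0, 238.0], [461.0, 161.0], [550.0, 168.0], [520.0, 270.0]] c [490.3 209.4  50. ]
   len [ 83.  89. 106.  96.] dir [ -67.7    4.5  106.5 -160.6]
footS corners [[419.0, 237.0], [456.0, 135.0], [561.0, 170.0]] c [478.7 180.4   6. ]
   len [109. 111. 157.] dir [-70.3  18.4 154.6]
padT corners [[567.0, -247.0], [513.0, -262.0], [487.0, -189.0], [500.0, -161.0], [539.0, -147.0]] c [ 521.  -201.4   10. ]
   len [ 56.  78.  30.  41. 104.] dir [-164.3  109.    66.2   19.2  -74.3]
padS corners [[512.0, -268.0], [569.0, -250.0], [489.0, -188.0], [510.0, -156.0]] c [ 520.3 -215.4   10. ]
   len [ 60. 101.  38. 112.] dir [ 17.4 142.3  57.2 -88.9]
tfootS(z26) corners [[502.0, -200.0], [522.0, -240.0], [555.0, -220.0]] c [ 526.3 -220.1   26. ]
   len [45. 39. 57.] dir [-63.6  31.  159.9]
tneckS(z46) corners [[509.0, -206.0], [524.0, -231.0], [548.0, -211.0]] c [ 527.2 -215.9   46. ]
   len [29. 32. 39.] dir [-60.2  39.3 172.7]
topS(z98) corners [[515.0, -209.0], [527.0, -223.0], [542.0, -212.0], [531.0, -195.0]] c [ 528.9 -209.8   98. ]
   len [19. 18. 21. 22.] dir [ -47.2   34.7  122.6 -140.4]
topT(z98) corners [[532.0, -186.0], [542.0, -207.0], [527.0, -217.0], [512.0, -197.0]] c [ 528.5 -201.9   98. ]
   len [24. 18. 25. 23.] dir [ -63.7 -146.6  127.1   30.1]
T 2 341 344 198 200
S 244 301 312 222 245
```

```bash
cat >> h.py <<'E'
from scipy.spatial.transform import Rotation as Ro
def rot(deg):
    a=np.radians(deg);y=np.array([np.cos(a),np.sin(a),0]);z=np.array([0,0,-1.]);return Ro.from_matrix(np.c_[np.cross(y,z),y,z]).as_rotvec()
TP=np.array([.528,-.208]);TY=33;PP=np.array([.488,.208]);PY=18.7;PAD=np.array([.524,-.207])
E
python3 - <<'E'
from h import *
for g in(TY,TY+90,TY-90,TY-180):
    a=bot.inverse_kinematics([*TP,.054],rot(g));b=bot.inverse_kinematics([*PP,.16],rot(g+PY-TY));print(g,a if a is None else np.round(a,2),b if b is None else np.round(b,2))
g=TY-90
bot.goto([*TP,.2],rot(g)); bot.line_to([*TP,.125]); 
print(bot.current_clock(),bot.current_ee_pos(),bot.current_contact_force())
c=bot.read_camera("side");t=bot.read_camera("top")
f=lambda im,x,y,w=50,h=50:cv2.resize(im[y-h:y+h,x-w:x+w],(400,400),interpolation=cv2.INTER_CUBIC)
cv2.imwrite("pics/a.png",np.hstack([f(c["pixels"],306,235),f(t["pixels"],340,205)]))
E
```

```text
33 [-0.59  0.32  1.75  0.    1.08 -1.16] [ 0.17  0.09  1.78  0.    1.27 -0.15]
123 [-0.59  0.32  1.75 -0.    1.08 -2.73] [ 0.17  0.09  1.78 -0.    1.27 -1.72]
-57 [-0.59  0.32  1.75 -0.    1.08  0.41] [0.17 0.09 1.78 0.   1.27 1.42]
-147 [-0.59  0.32  1.75 -0.    1.08  1.98] [ 0.17  0.09  1.78 -0.    1.27  2.99]
2.6583 [ 0.52838497 -0.20857796  0.12576695] [-0.02304717  0.60336849  0.48449576]
```

View pics/a.png

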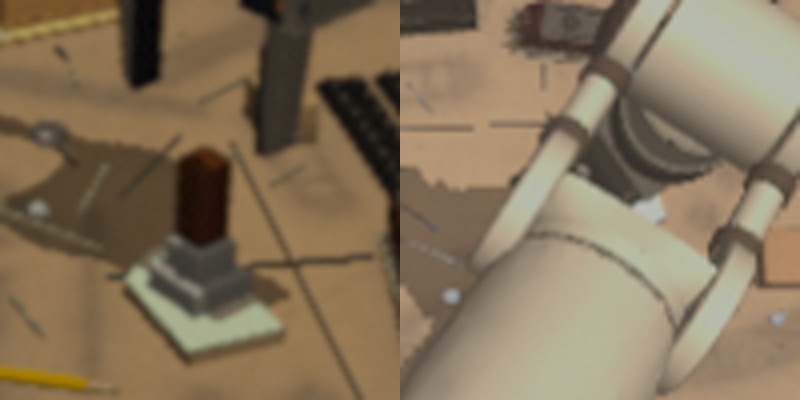

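The side view shows the fingertips at about (145,85) and (270,150) in the crop, on either side of the handle top at (205,155) and lined up with its flats. I'll descend and grip.

```bash
python3 - <<'E'
from h import *
F=lambda:np.round(bot.current_contact_force(),2)
bot.line_to([*TP,.054],max_speed=.08);print(F())
bot.set_gripper(.35,15);bot.set_gripper(0.0,15);print("grip",bot.current_opening()*92,bot.current_grip_force(),F())
bot.set_gripper(0.0,50);print(bot.current_grip_force(),F(),bot.current_ee_pos())
p=bot.current_ee_pos();bot.line_to([p[0],p[1],.074],max_speed=.05);bot.hold(.2);print(F(),bot.current_ft_torque())
bot.line_to([p[0],p[1],.16]);bot.hold(.2);print(F(),bot.current_clock())
bot.goto([*PP,.17],rot(TY-90+PY-TY));bot.hold(.3);print(F(),bot.current_ft_torque(),bot.current_clock(),bot.current_ee_pos())
c=bot.read_camera("side");t=bot.read_camera("top");cv2.imwrite("pics/s2.png",c["pixels"])
f=lambda im,x,y,w=50,h=50:cv2.resize(im[y-h:y+h,x-w:x+w],(400,400),interpolation=cv2.INTER_CUBIC)
cv2.imwrite("pics/b.png",np.hstack([f(c["pixels"],270,155),f(t["pixels"],209,217)]))
E
```

```text
[0.53 0.07 0.24]
grip 24.01821078952643 14.933594316244125 [-0.8   1.11  1.02]
49.91092622280121 [-1.54  0.56 -0.24] [ 0.52777585 -0.20783735  0.05387284]
[ 0.02  0.32 -3.59] [-0.02516722  0.02281575 -0.08920866]
[-0.26 -0.31 -2.42] 6.9417
[-0.97 -0.2  -2.52] [ 0.02470654 -0.00262346 -0.01848533] 8.7833 [0.48823859 0.20749615 0.16996109]
```

View pics/b.png

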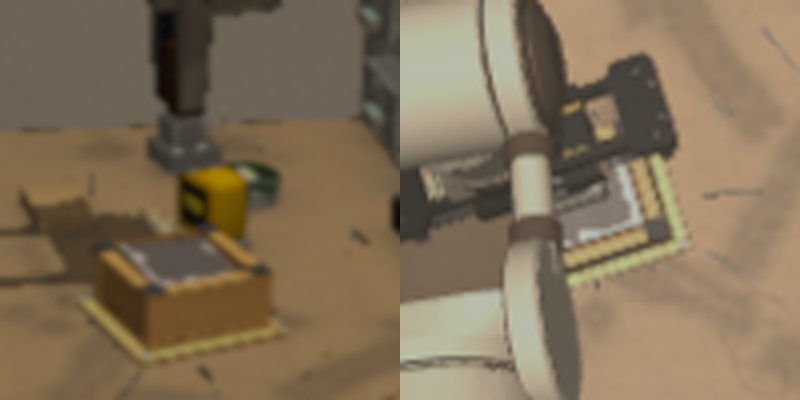

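```bash
python3 - <<'E'
from h import *
c=bot.read_camera("side")
a=np.radians(PY);ux=np.array([np.cos(a),np.sin(a)]);uy=np.array([-ux[1],ux[0]])
p=bot.current_ee_pos();X=[[*(p[:2]+.021*(i*ux+j*uy)),p[2]-.044+.016] for i,j in((-1,-1),(-1,1),(1,1),(1,-1))]
R=[[*(PP+.049*(i*ux+j*uy)),.05] for i,j in((-1,-1),(-1,1),(1,1),(1,-1))]
for q in(X,R): print(((proj(c,q)-[220,105]+.5)*4-.5).round(0).tolist())
bot.line_to([*PP,.115],max_speed=.1);bot.hold(.3)
b=np.mean([bot.current_contact_force() for _ in range(5)],0);print(b)
z=.115;t0=bot.current_clock();np.save("base.npy",b)
while z>.066:
    f=bot.current_contact_force()-b
    if abs(f[2])>17: break
    z-=.0003 if f[2]>11 else .0006
    bot.line_to([*PP,z],max_speed=.02)
    f=bot.current_contact_force()-b
    if abs(f[2])>1.5: print(round(z*1e3,1),round(bot.current_ee_pos()[2]*1e3,2),f.round(1),(bot.current_ft_torque()).round(2),round(bot.current_clock()-t0,1))
    if bot.current_clock()-t0>18: break
E
```

```text
[[165.0, 155.0], [139.0, 136.0], [192.0, 128.0], [219.0, 146.0]]
[[146.0, 298.0], [89.0, 248.0], [208.0, 226.0], [270.0, 274.0]]
[ 0.09471611  0.2022497  -2.03670734]
106.6 106.54 [-0.8 -0.8 -2. ] [-0.01 -0.01  0.02] 3.5
101.2 101.15 [-0.2 -0.3 -1.6] [-0.06 -0.06  0.  ] 5.8
94.0 94.04 [-0.2 -0.5  1.5] [-0.02  0.1   0.  ] 8.8
91.6 91.74 [-1.4  0.4  3.2] [0.08 0.44 0.02] 9.8
91.0 91.26 [-2.3  0.8  5.8] [0.1  0.59 0.01] 10.0
90.4 90.48 [-3.4  0.1  5.7] [ 0.18  0.6  -0.03] 10.2
89.8 89.79 [-1.9 -0.5  6. ] [0.21 0.58 0.05] 10.5
89.2 89.16 [-1.3  0.9  6. ] [0.2  0.53 0.05] 10.8
88.6 88.58 [-1.8 -0.3  6.1] [0.2  0.56 0.03] 11.0
88.0 87.96 [-2.5  0.6  5.5] [0.26 0.54 0.03] 11.2
87.4 87.38 [-2.5  2.2  6.1] [ 0.24  0.57 -0.03] 11.5
86.8 86.78 [-1.5  1.   5.2] [0.29 0.51 0.04] 11.8
86.2 86.18 [-2.3  0.8  5.9] [0.33 0.56 0.02] 12.0
85.6 85.61 [-2.7  0.6  5.2] [0.32 0.56 0.04] 12.2
85.0 85.03 [-2.1  1.   7. ] [0.3  0.59 0.03] 12.5
84.4 84.44 [-2.6  0.8  6.4] [0.29 0.59 0.06] 12.8
83.8 83.83 [-1.7  0.8  8.2] [0.31 0.61 0.07] 13.0
83.2 83.27 [-2.1  0.4  6.9] [0.34 0.63 0.03] 13.2
82.6 82.68 [-2.9  0.6  7.3] [0.29 0.59 0.05] 13.5
82.0 82.08 [-2.2  1.2  7.8] [0.3  0.68 0.02] 13.8
81.4 81.54 [-2.3  0.5  7.6] [ 0.3   0.68 -0.02] 14.0
80.8 80.94 [-2.8  1.4  8.4] [0.31 0.66 0.04] 14.2
80.2 80.38 [-2.5  0.7  7.8] [0.31 0.69 0.01] 14.5
79.6 79.8 [-3.9  0.6  9.5] [ 0.25  0.66 -0.01] 14.8
79.0 79.23 [-2.6  0.6  8.7] [0.26 0.72 0.02] 15.0
78.4 78.98 [-4.4  1.3 10.7] [ 0.24  0.91 -0.04] 15.2
77.8 78.91 [-6.  -0.6 13.6] [0.19 1.22 0.03] 15.5
77.5 78.9 [-7.3  0.4 16.4] [0.17 1.35 0.07] 15.8
77.2 78.86 [-6.4  0.8 17.8] [ 0.17  1.53 -0.01] 16.0
```

Contact is solid at TCP z of about 79 mm, so the foot is 35 mm up and the plate has bottomed out. There is a side load, so I'll check the tilt next.

```bash
python3 - <<'E'
from h import *
b=np.load("base.npy")
z=Ro.from_rotvec(bot.current_tool_rot()).as_matrix()
print(z.round(4).tolist(),bot.current_ee_pos(),bot.current_clock(),(bot.current_contact_force()-b).round(1),bot.current_ft_torque())
c=bot.read_camera("side");t=bot.read_camera("top")
f=lambda im,x,y,w=40,h=40:cv2.resize(im[y-h:y+h,x-w:x+w],(400,400),interpolation=cv2.INTER_CUBIC)
cv2.imwrite("pics/d.png",np.hstack([f(c["pixels"],265,155),f(t["pixels"],209,217)]))
# predicted vertical direction in image at the handle
print(((proj(c,[[*PP,.035],[*PP,.123]])-[225,115]+.5)*5-.5).round(0))
E
```

```text
[[0.9471, 0.3208, 0.0001], [0.3208, -0.9471, -0.0001], [0.0, 0.0001, -1.0]] [0.48823532 0.20809635 0.07885621] 25.9333 [-6.4  0.8 17.8] [ 0.17139756  1.5292311  -0.01398333]
[[198. 300.]
 [198. 158.]]
```

View pics/d.png

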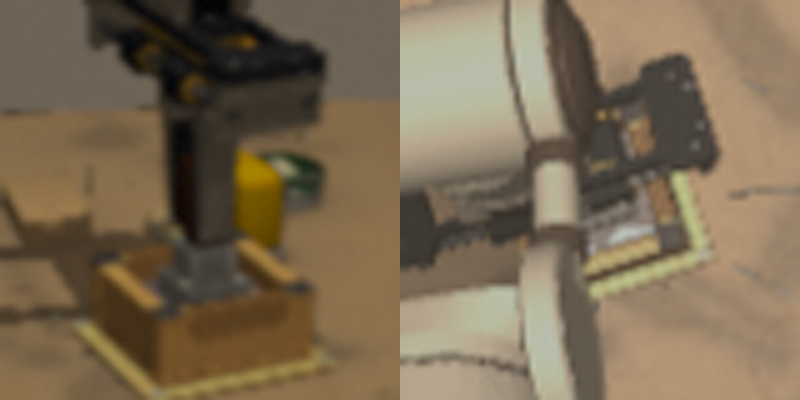

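The tool is exactly vertical, and the foot sits inside the box flat on the plate at crop (200,270). I'll relieve the side load, trim to about 20 N and hold.

```bash
python3 - <<'E'
from h import *
b=np.load("base.npy");x,y,z=PP[0],PP[1],.0772
F=lambda:np.mean([bot.current_contact_force()-b for _ in range(3)],0)
L=lambda:print(round(x*1e3,2),round(z*1e3,2),F().round(1),bot.current_ft_torque().round(2),bot.current_ee_pos().round(5),round(bot.current_clock(),1))
for i in range(3):
    x-=.0006;bot.line_to([x,y,z],max_speed=.01);bot.hold(.1);L()
for i in range(8):
    f=F()
    if f[2]>20: break
    z-=.0002;bot.line_to([x,y,z],max_speed=.02);L()
for i in range(6):
    bot.hold(.25);L()
E
```

```text
487.4 77.2 [-5.3  0.4 16.2] [0.11 1.21 0.07] [0.48813 0.20808 0.07887] 26.4
486.8 77.2 [-4.  -0.7 15.1] [0.15 0.93 0.03] [0.488   0.20805 0.07889] 26.7
486.2 77.2 [-3.9 -0.1 13.6] [0.22 0.56 0.  ] [0.48788 0.20805 0.07892] 27.1
486.2 77.0 [-3.5  0.2 14.7] [0.08 0.68 0.03] [0.48791 0.20805 0.0789 ] 27.3
486.2 76.8 [-2.8 -0.3 15.4] [ 0.1   0.82 -0.05] [0.48793 0.20806 0.07887] 27.6
486.2 76.6 [-4.5 -0.6 17.8] [0.08 0.88 0.06] [0.48796 0.20805 0.07885] 27.8
486.2 76.4 [-4.5 -0.6 18.3] [0.11 0.95 0.02] [0.48799 0.20808 0.07885] 28.1
486.2 76.2 [-5.5 -1.  18.8] [ 0.03  1.1  -0.02] [0.488   0.20807 0.07882] 28.3
486.2 76.0 [-5.7 -0.9 21.5] [0.03 1.28 0.04] [0.48803 0.20807 0.07879] 28.6
486.2 76.0 [-5.4 -0.5 21.4] [-0.02  1.23 -0.  ] [0.48801 0.20808 0.07878] 28.8
486.2 76.0 [-6.1 -0.6 21.8] [ 0.05  1.23 -0.01] [0.48801 0.20809 0.07879] 29.1
486.2 76.0 [-5.9 -1.  20.3] [-0.05  1.25  0.01] [0.48802 0.2081  0.07878] 29.3
486.2 76.0 [-5.9 -0.5 21.1] [-0.06  1.25  0.05] [0.48805 0.20808 0.0788 ] 29.6
486.2 76.0 [-5.4 -0.5 21.1] [0.02 1.22 0.05] [0.48803 0.2081  0.07879] 29.8
486.2 76.0 [-6.1 -0.9 20.1] [-0.04  1.18 -0.02] [0.48803 0.20809 0.07879] 30.1
```

Held at about 21 N for over a second, and the moments fit a centred flat contact. I'll lift off, carry the tamper back and look at the press while hovering over the pad.

```bash
python3 - <<'E'
from h import *
b=np.load("base.npy")
bot.line_to([*PP,.082],max_speed=.02);bot.line_to([*PP,.17],max_speed=.12)
bot.goto([*TP,.16],rot(TY-90));bot.line_to([*TP,.085],max_speed=.1)
print(bot.current_clock(),(bot.current_contact_force()-b).round(2))
c=bot.read_camera("side");t=bot.read_camera("top")
f=lambda im,x,y,w=35,h=35:cv2.resize(im[y-h:y+h,x-w:x+w],(390,390),interpolation=cv2.INTER_CUBIC)
cv2.imwrite("pics/e.png",np.hstack([f(c["pixels"],266,172),f(c["pixels"],306,240)]))
E
```

```text
33.875 [-0.49 -0.33 -0.32]
```

View pics/e.png

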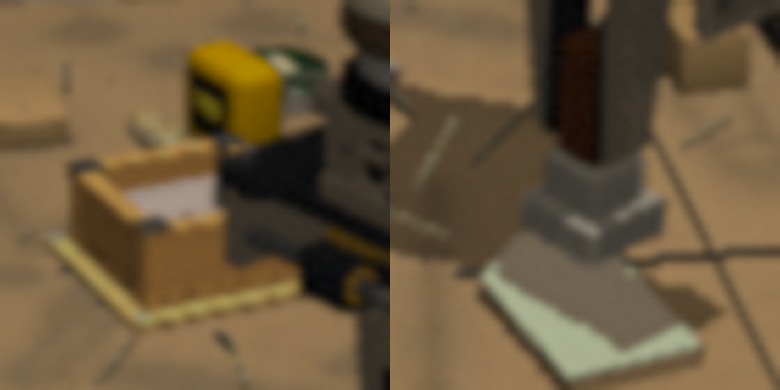

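The left crop shows the plate now deep in the box, at about (175,195). The right crop shows the tamper upright over the pad, so I'll place it by feel.

```bash
python3 - <<'E'
from h import *
b=np.load("base.npy");T=np.array([.527,-.208])
bot.line_to([*T,.0585],max_speed=.06);z=.0585
b=np.mean([bot.current_contact_force() for _ in range(4)],0)
while z>.051:
    z-=.0005;bot.line_to([*T,z],max_speed=.02)
    f=(bot.current_contact_force()-b)[2]
    if f>3.5: break
print(z,f,bot.current_clock())
bot.set_gripper(.35);bot.set_gripper(1.0);p=bot.current_ee_pos();bot.line_to([*T,.14],max_speed=.12)
bot.line_to([.5,-.21,.24],max_speed=.2)
j=np.array(bot.current_joints());j[0]-=.7;bot.set_joints(j);bot.hold(.2)
print(bot.current_clock(),bot.current_contact_force().round(2))
c=bot.read_camera("side");t=bot.read_camera("top")
f=lambda im,x,y,w=30,h=22:cv2.resize(im[y-h:y+h,x-w:x+w],(400,293),interpolation=cv2.INTER_CUBIC)
cv2.imwrite("pics/f.png",np.vstack([np.hstack([f(c["pixels"],266,178),f(t["pixels"],209,217)]),np.hstack([f(c["pixels"],306,245),f(t["pixels"],340,205)])]))
E
```

```text
0.053 8.328110618449776 37.3167
41.7583 [ 0.3  -0.43  0.39]
```

View pics/f.png

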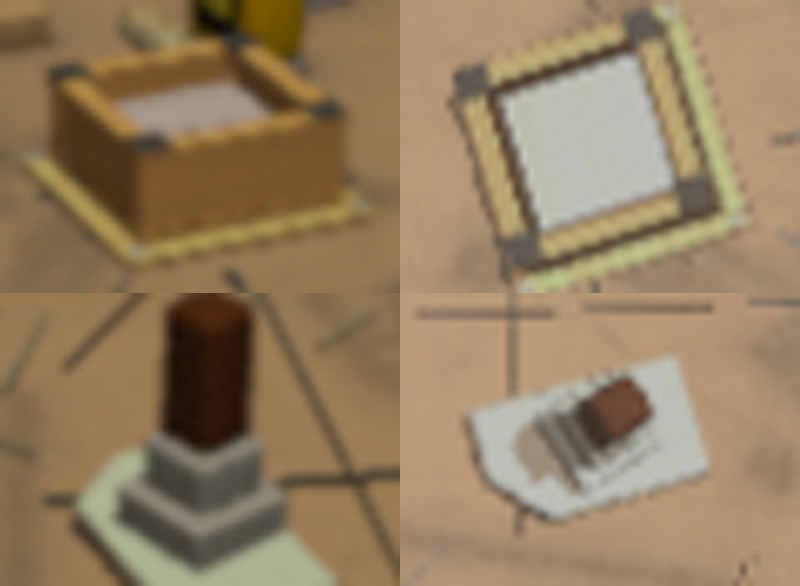

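The plate looks deep and level with even gaps, and the tamper stands upright mid-pad. I'm handing the job in.

```bash
python3 -c "
from h import *
print(bot.job_done())"
```

```text
the job is handed in; nothing more can be done
None
```

I pressed the plate down until it went solid, held about 21 N on it for around 1.5 s (no reading above about 22 N), stood the tamper back upright near the middle of its offcut and handed in at about 42 s; no verdict came back, and I judged the plate level only from the force readings and camera views.

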